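# Sort the biscuits into the glass case

## Task

Draw the white tray out of the glass case to its stop, then sort every biscuit from the marble board into the tray, each lying flat in the lane whose marker on the glass shows its kind. When all are sorted, slide the loaded tray back under the glass until it is fully home, leaving the cup, jug, tamper and sugar jar undisturbed.

Things in the scene. Friction and masses are not known exactly. Their poses are not given: they have to be found in the camera images.
- case: low glass case, 210 mm deep and 370 mm wide, standing on the counter; origin on the counter at the middle of its front edge (towards the robot); +x points into the case. Its glass top begins 20 mm behind the front edge, underside 85 mm and upper face 93 mm above the counter. Two aluminium runners lie in front of it under the tray
- tray (a joint): how far the white tray is drawn out of the case along the case's -x: 0 = fully home (front flush with the case's front edge), 0.20 m = fully out at its stop, when all of it is clear of the glass. About 2 N moves it and it stays where left
- tray_floor (a point): middle of the tray's floor (22 mm above the counter), moves with the tray; axes as the case. Tray 190 (x) by 330 mm (y) outside; two walls along x at y = +-52.5 mm part it into three lanes about 100 mm wide, centred at y = +107, 0 and -107 mm, 178 mm long inside. All rims and lane walls stand 10 mm above the floor and are 5 to 6 mm thick
- tray_grip (a point): point to pinch on the tray's dark wooden upright grip in front of the tray's middle: 14 mm wide along the case's y, 28 mm along x, its top 8 mm above this point and 75 mm above the counter; moves with the tray
- board: white marble board, 290 x 290 x 15 mm, fixed; origin at the centre of its underside; the biscuits lie on it at the start, 15 mm above the counter
- marker_choc: fixed marker on the case's glass top: dark wooden plate 60 x 60 x 6 mm bearing a sample of a small round dark chocolate biscuit (16 mm high in all); origin at the centre of its underside, axes as the case. It stands 90 mm behind the case's front edge, in line (same y in the case's frame) with the middle of the lane that this kind belongs in
- marker_short: fixed marker on the case's glass top: dark wooden plate 60 x 60 x 6 mm bearing a sample of a small oblong golden shortbread (16 mm high in all); origin at the centre of its underside, axes as the case. It stands 90 mm behind the case's front edge, in line (same y in the case's frame) with the middle of the lane that this kind belongs in
- marker_pist: fixed marker on the case's glass top: dark wooden plate 60 x 60 x 6 mm bearing a sample of a small square green pistachio biscuit (16 mm high in all); origin at the centre of its underside, axes as the case. It stands 90 mm behind the case's front edge, in line (same y in the case's frame) with the middle of the lane that this kind belongs in
- choc1: round dark chocolate biscuit with a cream band, 46 mm across, hard, 18 mm thick, about 40 g; origin at its centre, z across its thickness; may be absent
- choc2: round dark chocolate biscuit with a cream band, 46 mm across, hard, 18 mm thick, about 40 g; origin at its centre, z across its thickness; may be absent
- choc3: round dark chocolate biscuit with a cream band, 46 mm across, hard, 18 mm thick, about 40 g; origin at its centre, z across its thickness; may be absent
- short1: oblong golden shortbread finger, 70 mm along its own x, 26 mm along its own y, hard, 18 mm thick, about 40 g; origin at its centre, z across its thickness; may be absent
- short2: oblong golden shortbread finger, 70 mm along its own x, 26 mm along its own y, hard, 18 mm thick, about 40 g; origin at its centre, z across its thickness; may be absent
- short3: oblong golden shortbread finger, 70 mm along its own x, 26 mm along its own y, hard, 18 mm thick, about 40 g; origin at its centre, z across its thickness; may be absent
- pist1: square green pistachio biscuit with cream stripes, 42 x 42 mm along its own x and y, hard, 18 mm thick, about 40 g; origin at its centre, z across its thickness; may be absent
- pist2: square green pistachio biscuit with cream stripes, 42 x 42 mm along its own x and y, hard, 18 mm thick, about 40 g; origin at its centre, z across its thickness; may be absent
- pist3: square green pistachio biscuit with cream stripes, 42 x 42 mm along its own x and y, hard, 18 mm thick, about 40 g; origin at its centre, z across its thickness; may be absent
- cup: white mug, 64 mm across, 60 mm high, handle at its +y; bystander, origin at the centre of its underside; not to be disturbed
- jug: steel milk jug, 70 mm across, 90 mm high; bystander, origin at the centre of its underside; not to be disturbed
- tamper: steel coffee tamper with a dark wooden grip, 58 mm across, 85 mm high, between the case and the board's far side; bystander, origin at the centre of its underside; not to be disturbed
- sugarjar: glass jar with a steel cap, 70 mm across, 110 mm high; bystander, origin at the centre of its underside; not to be disturbed

How it is judged (in metres and radians):
On the way, in this order (a step that is already met when the one before it is completed fails the run):
1. the tray is drawn out (value of joint tray above 0.17 m), for 0.2 s.
2. every biscuit lies flat in its own lane with the tray still out (y of choc1 in the frame of marker_choc between -0.047 and 0.047 m and x of choc1 in the frame of tray_floor between -0.09 and 0.09 m and z of choc1 in the frame of tray_floor between 0.004 and 0.0125 m and y of choc2 in the frame of marker_choc between -0.047 and 0.047 m and x of choc2 in the frame of tray_floor between -0.09 and 0.09 m and z of choc2 in the frame of tray_floor between 0.004 and 0.0125 m and y of choc3 in the frame of marker_choc between -0.047 and 0.047 m and x of choc3 in the frame of tray_floor between -0.09 and 0.09 m and z of choc3 in the frame of tray_floor between 0.004 and 0.0125 m and y of short1 in the frame of marker_short between -0.047 and 0.047 m and x of short1 in the frame of tray_floor between -0.09 and 0.09 m and z of short1 in the frame of tray_floor between 0.004 and 0.0125 m and y of short2 in the frame of marker_short between -0.047 and 0.047 m and x of short2 in the frame of tray_floor between -0.09 and 0.09 m and z of short2 in the frame of tray_floor between 0.004 and 0.0125 m and y of short3 in the frame of marker_short between -0.047 and 0.047 m and x of short3 in the frame of tray_floor between -0.09 and 0.09 m and z of short3 in the frame of tray_floor between 0.004 and 0.0125 m and y of pist1 in the frame of marker_pist between -0.047 and 0.047 m and x of pist1 in the frame of tray_floor between -0.09 and 0.09 m and z of pist1 in the frame of tray_floor between 0.004 and 0.0125 m and y of pist2 in the frame of marker_pist between -0.047 and 0.047 m and x of pist2 in the frame of tray_floor between -0.09 and 0.09 m and z of pist2 in the frame of tray_floor between 0.004 and 0.0125 m and y of pist3 in the frame of marker_pist between -0.047 and 0.047 m and x of pist3 in the frame of tray_floor between -0.09 and 0.09 m and z of pist3 in the frame of tray_floor between 0.004 and 0.0125 m and value of joint tray above 0.12 m), for 0.2 s.
At the end, for the whole second after the job is handed in: the tray is home within 12 mm and every biscuit present lies flat at rest on the tray's floor in the lane of its kind's marker (centre within 47 mm of the marker's line and within 90 mm of the tray's middle along the lane; height of its centre above the floor 4 to 12.5 mm) (y of choc1 in the frame of marker_choc between -0.047 and 0.047 m and x of choc1 in the frame of tray_floor between -0.09 and 0.09 m and z of choc1 in the frame of tray_floor between 0.004 and 0.0125 m and y of choc2 in the frame of marker_choc between -0.047 and 0.047 m and x of choc2 in the frame of tray_floor between -0.09 and 0.09 m and z of choc2 in the frame of tray_floor between 0.004 and 0.0125 m and y of choc3 in the frame of marker_choc between -0.047 and 0.047 m and x of choc3 in the frame of tray_floor between -0.09 and 0.09 m and z of choc3 in the frame of tray_floor between 0.004 and 0.0125 m and y of short1 in the frame of marker_short between -0.047 and 0.047 m and x of short1 in the frame of tray_floor between -0.09 and 0.09 m and z of short1 in the frame of tray_floor between 0.004 and 0.0125 m and y of short2 in the frame of marker_short between -0.047 and 0.047 m and x of short2 in the frame of tray_floor between -0.09 and 0.09 m and z of short2 in the frame of tray_floor between 0.004 and 0.0125 m and y of short3 in the frame of marker_short between -0.047 and 0.047 m and x of short3 in the frame of tray_floor between -0.09 and 0.09 m and z of short3 in the frame of tray_floor between 0.004 and 0.0125 m and y of pist1 in the frame of marker_pist between -0.047 and 0.047 m and x of pist1 in the frame of tray_floor between -0.09 and 0.09 m and z of pist1 in the frame of tray_floor between 0.004 and 0.0125 m and y of pist2 in the frame of marker_pist between -0.047 and 0.047 m and x of pist2 in the frame of tray_floor between -0.09 and 0.09 m and z of pist2 in the frame of tray_floor between 0.004 and 0.0125 m and y of pist3 in the frame of marker_pist between -0.047 and 0.047 m and x of pist3 in the frame of tray_floor between -0.09 and 0.09 m and z of pist3 in the frame of tray_floor between 0.004 and 0.0125 m and linear speed of each of choc1, choc2, choc3, short1, short2, short3, pist1, pist2, pist3 below 0.03 m/s and value of joint tray below 0.012 m); the robot touches nothing.
It fails at once if the cup is disturbed (moved more than 30 mm) (distance of cup from where it was at the start of the episode above 0.03 m).
It fails at once if the jug is disturbed (moved more than 30 mm) (distance of jug from where it was at the start of the episode above 0.03 m).
It fails at once if the tamper is disturbed (moved more than 30 mm) (distance of tamper from where it was at the start of the episode above 0.03 m).
It fails at once if the sugarjar is disturbed (moved more than 30 mm) (distance of sugarjar from where it was at the start of the episode above 0.03 m).
Of choc1, choc2, choc3, short1, short2, short3, pist1, pist2, pist3 only 6 to 8 are there at a start; the rules pass over those that are not, and their reading is None.
At some moment in a run one of choc1, choc2, choc3, short1, short2, short3, pist1, pist2, pist3 may be knocked a few centimetres aside while the robot is not near it.
Once in a run the grip may slacken for a moment while it holds something.
It also fails if it takes over 210 s, if anything falls off the work surface, if the arm or the gripper's body presses on something with over 40 N, if the wrist force passes 120 N, or if a joint passes its speed limit or range.

## Robot

A 6-joint arm with a two-finger parallel gripper is mounted at the origin on the work surface. World frame = base frame: x ahead of the robot, y to its left, z up, the work surface at z = 0. Lengths are in m, angles in degrees, forces in N, time in s.
With the tool pointing down it reaches from about 0.3 to 0.75 m from the base axis. Payload 8.5 kg.
Tool frame: the origin (TCP) lies midway between the tips of the shut fingers; the grasp point (between the pads) lies 19 mm behind it; z points along the fingers, y is the line along which they close (so a half turn about z gives the same grasp; the last joint's range is limited). The gripper opens to 85 mm and grips with 20 to 120 N. Pads are 22 mm wide; open, the fingers measure 114 mm over their backs; the gripper's body (76 mm by 85 mm) begins 54 mm behind the grasp point. The pads swing forward as they close: fully open they stand 13 mm farther back than shut.
Start: joints at [-76.278, 21.807, 74.336, -0, 83.858, -12.336], TCP at [0.242, -0.494, 0.231] pointing down, gripper open.
Joint ranges: [-178.18, 178.18], [-50.72, 133.34], [12.68, 142.11], [-81.47, 261.47], [9.98, 163.14], [-165.26, 165.26]. Speed limits (degrees/s): [136.94, 136.94, 180, 180, 180, 180].

## Interface

Orientations are given as a 3x3 rotation matrix whose columns are the frame's x, y, z axes.
In Python, from rig import observe, optics, order, spotter gives the robot as it stands.
- The arm moves only by the tool move_arm, never from a script. Its argument "series" is text: rows parted by semicolons, each of 5 numbers parted by spaces: the shift along the tool's x, y, z in cm, then the turn about the tool's z in degrees, then the opening, from -1 (shut) to 1 (fully open). A call has 1 to 8 rows; each row is the pose to reach, as a shift and turn from the pose commanded when the call began, along the tool's axes at that moment; what a row does not reach only later rows make up. A row lasts 1/8 s, in which the tool goes at most 62.5 mm and 10.7 degrees, less where a joint would pass 70% of its speed; a pose out of reach is approached as far as the arm can. A call with a gripper value outside its range is refused whole. The fingers move at their own pace and stop on an object; "force" is the grip in N (left out, the last holds). Time passes only in rows, so rows that repeat a pose let the fingers close. It gives the time, the measured TCP pose, the force, the opening and the grip force at its end, in the units of the state.
- observe(): the state, without advancing time (a new reading comes with each control period).
- optics.get_image(name): name is "side" or "top"; returns a dict with "pixels" (400x640x3 uint8, blue, green, red), "camera_matrix" (3x3 intrinsics, pixels), "dist" ([k1, k2, p1, p2, k3] as OpenCV has them; the pictures are not rectified), "rvec" (rotation vector, rad) and "tvec" (3), from world to camera coordinates, as OpenCV has them. Camera axes: x right, y down, z forward; pixel columns grow to the right and rows downward; lengths in m; the calibration is good to about 2 mm. A picture is of the moment at which its call begins. There is no depth.
- order.close_job(): hands the job in; it is judged then, once.
Trained networks look in the newest picture that a camera, given by its name, has taken for a name from the list of things; names that differ only in an ending like _2 or _b are one class to them, and where a whole thing is asked for, a point or a joint stands for the part that bears it (a point fixed in the world has none). Each returns a list of dicts, best first, with "score" (0 to 1); they miss things now and then, are a little off and sometimes report something else, mostly with a low value. They report only what shows in the picture. A call takes as long as a camera call.
- spotter.find_in(thing, camera): "point" ([x, y, z] in m, in world coordinates, good to about 4 mm: the middle of the surface that is visible of it).
- spotter.cut_out(thing, camera): "pixels" (400x640 bool, what is visible of it).
- spotter.mark_of(thing, camera): "point" ([x, y, z] in m, in world coordinates, good to about 4 mm: a listed point, or the origin of a listed thing).
The state is a dict: "time_s": time; "q": joint angles; "qvel": joint speeds; "joint_efforts": joint torques, N m; "position": TCP position; "tool_rot": TCP orientation; "ft_force": force on the tool from outside, world axes, zero at the start; "wrist_torque": the same for the moment, N m; "grip_width": finger opening in m; "gripper_force": force on a finger pad.
Only numpy, scipy, OpenCV 4.12 (cv2) and the standard library are available. Lean on these libraries where they do the work, as an engineer would, in place of code of your own. Each camera call takes 0.05 s, during which the arm holds its last target. There are 200 camera calls.

## Working session

There is one attempt and no reset: what is moved stays moved. The work goes in short steps, Python scripts to look and compute and a tool call to move; the robot and the scene stay as the last step left them, time stands still between calls to the robot, and variables do not carry over. Pictures are saved under pics/ and viewed, at most 14 in all, crops included, and the job is handed in when it is done.

Besides the shell and the picture viewer there is one more tool, called after ">>>" by a JSON object that holds its "method" and its "body", one argument or row to a line. move_arm: Moves the arm, as the interface text tells. Its arguments: {"type":"object","properties":{"series":{"type":"string"},"force":{"type":"number"}},"required":["series"]}

```bash
ls; mkdir -p pics; python3 - <<'E'
from rig import observe, optics, spotter
import cv2,numpy as np
for c in("top","side"):
    d=optics.get_image(c); cv2.imwrite(f"pics/{c}0.png",d["pixels"])
    R=cv2.Rodrigues(np.array(d["rvec"]))[0]; print(c,(-R.T@np.array(d["tvec"]).ravel()).round(3))
for t in["case","tray_floor","tray_grip","board","marker_choc","marker_short","marker_pist","choc1","short1","pist1","cup","jug","tamper","sugarjar"]:
    for c in("top","side"):
        print(t,c,[(np.round(r["point"],3).tolist(),round(r["score"],2)) for r in spotter.mark_of(t,c)])
s=observe();print(s["time_s"],s["position"],s["tool_rot"])
E
```

```text
pics
top [ 0.484 -0.064  1.173]
side [0.099 0.839 0.691]
case top [([0.633, -0.189, -0.003], 0.97)]
case side [([0.658, -0.192, 0.02], 0.75), ([0.626, -0.191, 0.006], 0.68)]
tray_floor top [([0.652, -0.194, 0.025], 0.92), ([0.635, -0.19, -0.002], 0.56), ([0.428, 0.157, 0.023], 0.56)]
tray_floor side [([0.654, -0.192, 0.022], 0.85)]
tray_grip top [([0.54, -0.193, 0.063], 0.69), ([0.614, 0.252, 0.026], 0.44)]
tray_grip side [([0.536, -0.193, 0.07], 0.94), ([0.736, 0.337, 0.002], 0.31)]
board top [([0.522, 0.254, -0.004], 0.85), ([0.42, -0.498, 0.002], 0.47), ([0.426, 0.157, 0.024], 0.46), ([0.728, 0.108, 0.002], 0.45)]
board side [([0.518, 0.251, -0.0], 0.73)]
marker_choc top [([0.719, -0.194, 0.09], 0.62), ([0.61, 0.165, 0.027], 0.5), ([0.609, 0.35, 0.026], 0.32)]
marker_choc side [([0.608, 0.165, 0.025], 0.65), ([0.722, -0.193, 0.096], 0.53)]
marker_short top [([0.722, -0.301, 0.096], 0.64), ([0.722, -0.084, 0.093], 0.16)]
marker_short side [([0.718, -0.3, 0.093], 0.69), ([0.734, 0.335, 0.003], 0.55), ([0.722, -0.193, 0.097], 0.43)]
marker_pist top [([0.722, -0.085, 0.092], 0.87), ([
[... 815 characters left out ...]
5], 0.69), ([0.418, -0.504, 0.004], 0.24)]
cup top [([0.75, 0.224, 0.001], 0.64), ([0.723, -0.086, 0.094], 0.23)]
cup side [([0.75, 0.225, 0.004], 0.56)]
jug top [([0.73, 0.342, 0.001], 0.84)]
jug side [([0.731, 0.336, 0.002], 0.74), ([0.518, 0.249, 0.001], 0.16)]
tamper top [([0.733, 0.114, 0.001], 0.88), ([0.518, 0.166, 0.026], 0.6)]
tamper side [([0.73, 0.108, -0.003], 0.58)]
sugarjar top [([0.423, -0.499, 0.002], 0.95), ([0.732, 0.342, 0.004], 0.27)]
sugarjar side [([0.518, 0.256, 0.023], 0.28)]
1.5 [ 0.24159776 -0.494072    0.23132717] [[ 8.98351232e-01  4.39277889e-01  2.63065071e-05]
 [ 4.39277889e-01 -8.98351232e-01  4.43140071e-06]
 [ 2.55790994e-05  7.57491262e-06 -1.00000000e+00]]
```

View pics/top0.png

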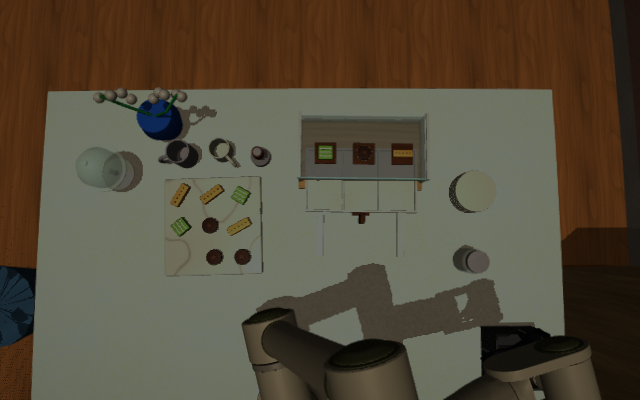

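View pics/side0.png

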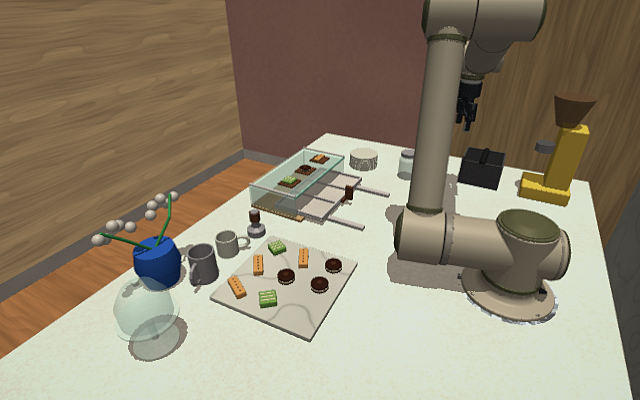

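The top view shows eight biscuits on the board: 3 choc at (210,225), (215,257), (243,257); 3 shortbread at (179,195), (212,194), (239,226); 2 pistachio at (241,195), (180,226). The markers run pist (325,152), choc (363,153), short (402,153). The tray is already about 74 mm out, with its grip at (361,217). The side view agrees.

```bash
cat > h.py <<'E'
import cv2,numpy as np
from rig import observe, optics, spotter
def cam(c):
    d=optics.get_image(c); R=cv2.Rodrigues(np.array(d["rvec"],float))[0]; t=np.array(d["tvec"],float).ravel()
    return d,R,t
def rays(d,R,t,px):
    u=cv2.undistortPoints(np.array(px,np.float64).reshape(-1,1,2),np.array(d["camera_matrix"]),np.array(d["dist"])).reshape(-1,2)
    return -R.T@t,(np.c_[u,np.ones(len(u))]@R)
def plane(C,r,z): return C+r*((z-C[2])/r[:,2])[:,None]
def survey(kinds=("choc1","short1","pist1"),side=True,smin=.3,z=None):
    """centre, yaw (deg of long axis) per detected biscuit; height by triangulation"""
    T=cam("top");S=cam("side") if side else None
    for k in kinds:
        sd=[]
        if side:
            for m in spotter.cut_out(k,"side"):
                if m["score"]>=smin:
                    y,x=np.nonzero(m["pixels"]); C,r=rays(*S,[[x.mean(),y.mean()]]); sd.append((C,r[0]))
        for m in spotter.cut_out(k,"top"):
            if m["score"]<smin: continue
            y,x=np.nonzero(m["pixels"]); C,r=rays(*T,np.c_[x,y]); P=plane(C,r,z or .031)
            Cc,rc=rays(*T,[[x.mean(),y.mean()]]); best=(9,0)
            for Cs,rs in sd:
                A=np.c_[rc[0],-rs]; s,*_=np.linalg.lstsq(A,Cs-Cc,rcond=None)
                a=Cc+s[0]*rc[0];b=Cs+s[1]*rs; g=np.linalg.norm(a-b)
                if g<best[0]: best=(g,((a+b)/2)[2])
            Q=(P[:,:2]*1000).astype(np.float32); (cx,cy),(w,h),a=cv2.minAreaRect(Q)
            if w<h: a+=90
            print(k,round(m["score"],2),"c",P[:,:2].mean(0).round(4),"rect",round(cx/1000,4),round(cy/1000,4),"size",round(max(w,h)),round(min(w,h)),"yaw",round(a%180),"n",len(x),"tri gap/z",round(best[0],3),round(best[1],3))
def plan(*targets,start=None):
    """targets (x,y,z,yaw): yaw = world angle of the closing line. prints tool shift cm + turn, chained"""
    s=observe(); p=np.array(s["position"]);R=np.array(s["tool_rot"]); q6=s["q"][5]
    th=np.degrees(np.arctan2(R[1,1],R[0,1]))
    print("t",round(s["time_s"],2),"pos",p.round(4),"yaw",round(th,1),"q6",round(q6,1))
    for x,y,z,yaw in targets:
        a=np.radians(th); ty=np.array([np.cos(a),np.sin(a)]); tx=np.array([-ty[1],ty[0]])
        d=np.array([x,y,z])-p
        turn=-((yaw-th+90)%180-90)
        print("-> %.1f %.1f %.1f turn %.0f"%(100*d[:2]@tx,100*d[:2]@ty,-100*d[2],turn))
        p=np.array([x,y,z]);th-=turn
E
python3 - <<'E'
from h import *
survey()
plan((.539,-.193,.15,-90),(.539,-.193,.048,-90))
E
```

```text
choc1 0.59 c [0.4254 0.2359] rect 0.4262 0.236 size 47 47 yaw 91 n 224 tri gap/z 0.004 0.025
choc1 0.49 c [0.4279 0.1518] rect 0.428 0.1522 size 44 43 yaw 90 n 208 tri gap/z 0.003 0.024
short1 0.78 c [0.6112 0.2478] rect 0.6117 0.2483 size 72 33 yaw 129 n 248 tri gap/z 0.004 0.026
short1 0.71 c [0.6083 0.3432] rect 0.6083 0.343 size 72 34 yaw 147 n 258 tri gap/z 0.004 0.027
short1 0.59 c [0.5166 0.1637] rect 0.5166 0.163 size 72 29 yaw 118 n 236 tri gap/z 0.003 0.025
pist1 0.81 c [0.5171 0.3379] rect 0.5162 0.3382 size 47 46 yaw 128 n 230 tri gap/z 0.0 0.155
pist1 0.73 c [ 0.7326 -0.3161] rect 0.7327 -0.3164 size 64 63 yaw 179 n 443 tri gap/z 0.176 -0.46
pist1 0.72 c [0.6087 0.1609] rect 0.6085 0.1609 size 44 41 yaw 60 n 205 tri gap/z 0.004 0.026
t 1.9 pos [ 0.2416 -0.4941  0.2313] yaw -63.9 q6 -12.3
-> 39.9 -14.0 8.1 turn 26
-> 0.0 0.0 10.2 turn -0
```

>>> {"method": "move_arm", "body": {
  "series": "39.9 -14 8 26 0.3;39.9 -14 8 26 0.3;39.9 -14 8 26 0.3;39.9 -14 8 26 0.3;39.9 -14 8 26 0.3;39.9 -14 8 26 0.3;39.9 -14 8 26 0.3;39.9 -14 8 26 0.3",
  "force": 40
}}

```text
time_s: 2.9
position: [0.5402, -0.1898, 0.1502]
tool_rot: [[1.0, 0.006, -0.001], [0.006, -1.0, 0.001], [-0.001, -0.001, -1.0]]
ft_force: [-0.4, 0.7, -0.3]
grip_width: 0.0557
gripper_force: 0.0
```

```bash
python3 - <<'E'
from h import *
plan((.539,-.193,.048,-90))
for c in("top","side"): print([(np.round(r["point"],3).tolist(),round(r["score"],2)) for r in spotter.mark_of("tray_grip",c)])
E
```

```text
t 2.9 pos [ 0.5402 -0.1898  0.1502] yaw -89.6 q6 58.4
-> -0.1 0.3 10.2 turn 0
[([0.543, -0.191, 0.066], 0.83), ([0.52, 0.165, 0.027], 0.39)]
[([0.537, -0.195, 0.069], 0.96)]
```

>>> {"method": "move_arm", "body": {
  "series": "-0.1 0.2 5.5 0 0.3;-0.1 0.2 10 0 0.3;-0.1 0.2 10 0 0.3;-0.1 0.2 10 0 -1;-0.1 0.2 10 0 -1;-0.1 0.2 10 0 -1;-0.1 0.2 10 0 -1;-0.1 0.2 10 0 -1"
}}

```text
time_s: 4.0
position: [0.538, -0.1905, 0.054]
tool_rot: [[1.0, 0.001, 0.002], [0.001, -1.0, 0.007], [0.002, -0.007, -1.0]]
ft_force: [-0.3, 25.3, 15.2]
grip_width: 0.0131
gripper_force: 41.2
```

>>> {"method": "move_arm", "body": {
  "series": "-2 0 0 0 -1;-4 0 0 0 -1;-6 0 0 0 -1;-8 0 0 0 -1;-10 0 0 0 -1;-12 0 0 0 -1;-12.8 0 0 0 -1;-12.8 0 0 0 -1"
}}

```text
time_s: 5.0
position: [0.408, -0.1889, 0.0536]
tool_rot: [[1.0, -0.001, -0.001], [-0.001, -1.0, 0.011], [-0.001, -0.011, -1.0]]
ft_force: [-1.2, 38.4, 34.6]
grip_width: 0.0135
gripper_force: 41.8
```

```bash
python3 - <<'E'
from h import *
d,_,_=cam("top");cv2.imwrite("pics/t1.png",d["pixels"])
for c in("top","side"): print([(n,[(np.round(r["point"],3).tolist(),round(r["score"],2)) for r in spotter.mark_of(n,c)]) for n in ("tray_floor","tray_grip")])
E
```

```text
[('tray_floor', [([0.525, -0.193, 0.023], 0.84), ([0.717, -0.195, 0.093], 0.22)]), ('tray_grip', [([0.732, 0.339, 0.002], 0.68), ([0.722, -0.303, 0.096], 0.61)])]
[('tray_floor', [([0.655, -0.19, 0.02], 0.95), ([0.521, 0.249, -0.003], 0.28)]), ('tray_grip', [([0.537, -0.195, 0.069], 0.96)])]
```

View pics/t1.png

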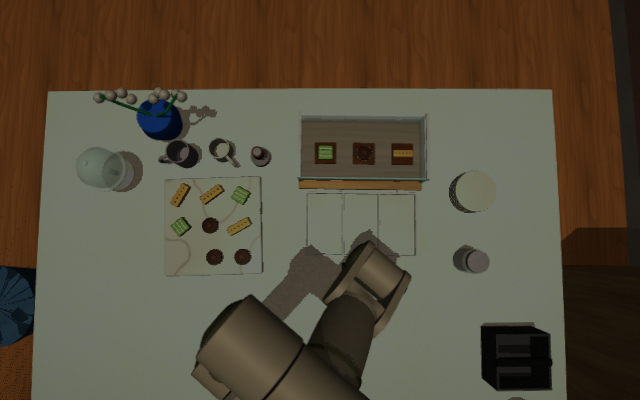

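The tray is out at its stop: its three lanes show at px x 307-414, y 193-254, clear of the glass. The biscuits have not moved. I'll let go and go for the first choc.

>>> {"method": "move_arm", "body": {
  "series": "0 0 0 0 -0.1;0 0 0 0 -0.1;0 0 0 0 -0.1;0 0 -3 0 0;0 0 -8 0 0.3;0 0 -10 0 0.53",
  "force": 40
}}

```text
time_s: 6.0
position: [0.4101, -0.196, 0.1538]
tool_rot: [[1.0, 0.001, 0.003], [0.001, -1.0, -0.003], [0.003, 0.003, -1.0]]
ft_force: [-0.0, -0.3, -0.9]
grip_width: 0.0656
gripper_force: 0.0
```

```bash
python3 - <<'E'
from h import *
for c in("top","side"): print([(n,[(np.round(r["point"],3).tolist(),round(r["score"],2)) for r in spotter.mark_of(n,c)]) for n in ("tray_floor","tray_grip")])
plan((.428,.157,.1,-90),(.428,.157,.014,-90),(.475,-.193,.12,-90),(.475,-.193,.022,-90))
E
```

```text
[('tray_floor', [([0.525, -0.193, 0.023], 0.84), ([0.717, -0.195, 0.093], 0.22)]), ('tray_grip', [([0.732, 0.339, 0.002], 0.68), ([0.722, -0.303, 0.096], 0.61)])]
[('tray_floor', [([0.655, -0.19, 0.02], 0.95), ([0.521, 0.249, -0.003], 0.28)]), ('tray_grip', [([0.537, -0.195, 0.069], 0.96)])]
t 6.2 pos [ 0.4093 -0.1952  0.1508] yaw -90.0 q6 49.5
-> 1.9 -35.2 5.1 turn 0
-> 0.0 0.0 8.6 turn -0
-> 4.7 35.0 -10.6 turn -0
-> 0.0 0.0 9.8 turn -0
```

>>> {"method": "move_arm", "body": {
  "series": "1.9 -35.2 0 0 0.53;1.9 -35.2 0 0 0.53;1.9 -35.2 0 0 0.53;1.9 -35.2 0 0 0.53;1.9 -35.2 0 0 0.53;1.9 -35.2 5 0 0.53;1.9 -35.2 5 0 0.53;1.9 -35.2 5 0 0.53"
}}

```text
time_s: 7.2
position: [0.4281, 0.1564, 0.1009]
tool_rot: [[1.0, 0.001, -0.001], [0.001, -1.0, -0.0], [-0.001, 0.0, -1.0]]
ft_force: [-0.6, -0.6, 0.3]
grip_width: 0.0653
gripper_force: 0.0
```

```bash
python3 - <<'E'
from h import *
cam("side")
for n in("choc1","short1","pist1","tray_floor","tray_grip"): print(n,[(np.round(r["point"],3).tolist(),round(r["score"],2)) for r in spotter.mark_of(n,"side")])
plan((.428,.157,.014,-90))
E
```

```text
choc1 [([0.518, 0.254, 0.023], 0.71), ([0.43, 0.158, 0.023], 0.71), ([0.43, 0.237, 0.022], 0.49)]
short1 [([0.515, 0.168, 0.022], 0.61), ([0.611, 0.347, 0.024], 0.59), ([0.61, 0.254, 0.023], 0.45)]
pist1 [([0.61, 0.163, 0.028], 0.57), ([0.518, 0.253, 0.026], 0.57), ([0.516, 0.346, 0.022], 0.53), ([0.424, 0.159, 0.022], 0.45), ([0.723, -0.194, 0.098], 0.38)]
tray_floor [([0.524, -0.191, 0.019], 0.75)]
tray_grip [([0.411, -0.189, 0.071], 0.76)]
t 7.5 pos [0.4286 0.1562 0.1019] yaw -90.0 q6 95.1
-> -0.1 -0.1 8.8 turn -0
```

>>> {"method": "move_arm", "body": {
  "series": "0 -0.1 6 0 0.53;0 -0.1 8.6 0 0.53;0 -0.1 8.6 0 0.53;0 -0.1 8.6 0 -0.3;0 -0.1 8.6 0 -0.3;0 -0.1 8.6 0 -0.3;0 -0.1 4 0 -0.3;0 -0.1 -2 0 -0.3"
}}

```text
time_s: 8.5
position: [0.4277, 0.1577, 0.1229]
tool_rot: [[1.0, 0.001, -0.001], [0.001, -1.0, -0.0], [-0.001, 0.0, -1.0]]
ft_force: [1.7, 0.2, -0.0]
grip_width: 0.0442
gripper_force: 41.1
```

```bash
python3 - <<'E'
from h import *
plan((.472,-.193,.1,-90),(.472,-.193,.023,-90))
E
```

```text
t 8.5 pos [0.4277 0.1577 0.1229] yaw -90.0 q6 95.3
-> 4.4 35.1 2.3 turn 0
-> 0.0 0.0 7.7 turn -0
```

>>> {"method": "move_arm", "body": {
  "series": "4.4 35.1 0 0 -0.3;4.4 35.1 0 0 -0.3;4.4 35.1 0 0 -0.3;4.4 35.1 0 0 -0.3;4.4 35.1 0 0 -0.3;4.4 35.1 0 0 -0.3;4.4 35.1 5 0 -0.3;4.4 35.1 5 0 -0.3"
}}

```text
time_s: 9.5
position: [0.4711, -0.1924, 0.0699]
tool_rot: [[1.0, 0.0, -0.004], [0.0, -1.0, 0.003], [-0.004, -0.003, -1.0]]
ft_force: [-0.4, -0.7, 0.2]
grip_width: 0.0443
gripper_force: 41.2
```

>>> {"method": "move_arm", "body": {
  "series": "0 0 4.7 0 -0.3;0 0 4.7 0 -0.3;0 0 4.7 0 0.45;0 0 4.7 0 0.45;0 0 4.7 0 0.45;0 0 2 0 0.45;0 0 -4 0 0.53;0 0 -5 0 0.53"
}}

```text
time_s: 10.5
position: [0.4738, -0.1939, 0.1252]
tool_rot: [[1.0, 0.001, 0.006], [0.001, -1.0, -0.004], [0.006, 0.004, -1.0]]
ft_force: [-0.3, -0.8, 0.1]
grip_width: 0.0655
gripper_force: 0.0
```

```bash
python3 - <<'E'
from h import *
plan((.428,.240,.1,-90),(.428,.240,.1,-90),(.526,-.193,.1,-90))
cam("side");cam("top")
for c in ("top","side"): print([(np.round(r["point"],3).tolist(),round(r["score"],2)) for r in spotter.mark_of("choc1",c)])
E
```

```text
t 10.5 pos [ 0.4738 -0.1939  0.1252] yaw -89.9 q6 54.4
-> -4.5 -43.4 2.5 turn 0
-> 0.0 0.0 -0.0 turn -0
-> 9.8 43.3 -0.0 turn -0
[([0.429, 0.245, 0.025], 0.61), ([0.52, 0.252, 0.026], 0.61)]
[([0.52, 0.256, 0.022], 0.65), ([0.431, 0.238, 0.022], 0.59), ([0.472, -0.191, 0.028], 0.42), ([0.516, 0.343, 0.02], 0.26)]
```

>>> {"method": "move_arm", "body": {
  "series": "-4.5 -43.4 0 0 0.53;-4.5 -43.4 0 0 0.53;-4.5 -43.4 0 0 0.53;-4.5 -43.4 0 0 0.53;-4.5 -43.4 0 0 0.53;-4.5 -43.4 0 0 0.53;-4.5 -43.4 0 0 0.53;-4.5 -43.4 5 0 0.53"
}}

```text
time_s: 11.7
position: [0.4273, 0.2448, 0.0714]
tool_rot: [[1.0, 0.007, 0.005], [0.007, -1.0, 0.002], [0.005, -0.002, -1.0]]
ft_force: [1.0, -1.0, -0.8]
grip_width: 0.0654
gripper_force: 0.0
```

```bash
python3 - <<'E'
from h import *
plan((.429,.240,.014,-90),(.429,.240,.12,-90),(.526,-.193,.07,-90))
E
```

```text
t 11.7 pos [0.4273 0.2448 0.0714] yaw -89.6 q6 105.6
-> 0.2 0.5 5.7 turn 0
-> 0.0 0.0 -10.6 turn -0
-> 9.7 43.3 5.0 turn -0
```

>>> {"method": "move_arm", "body": {
  "series": "0.1 0.2 3 0 0.53;0.1 0.2 5.6 0 0.53;0.1 0.2 5.6 0 0.53;0.1 0.2 5.6 0 -0.3;0.1 0.2 5.6 0 -0.3;0.1 0.2 5.6 0 -0.3;0.1 0.2 1 0 -0.3;0.1 0.2 -5 0 -0.3"
}}

```text
time_s: 12.7
position: [0.4275, 0.2386, 0.1222]
tool_rot: [[1.0, 0.001, -0.002], [0.001, -1.0, -0.001], [-0.002, 0.001, -1.0]]
ft_force: [1.4, 1.2, 0.1]
grip_width: 0.0445
gripper_force: 41.2
```

```bash
python3 - <<'E'
from h import *
plan((.526,-.193,.07,-90))
E
```

```text
t 12.7 pos [0.4275 0.2386 0.1222] yaw -90.0 q6 105.2
-> 9.8 43.2 5.2 turn 0
```

>>> {"method": "move_arm", "body": {
  "series": "9.8 43.2 0 0 -0.3;9.8 43.2 0 0 -0.3;9.8 43.2 0 0 -0.3;9.8 43.2 0 0 -0.3;9.8 43.2 0 0 -0.3;9.8 43.2 0 0 -0.3;9.8 43.2 0 0 -0.3;9.8 43.2 5 0 -0.3"
}}

```text
time_s: 13.7
position: [0.5289, -0.1982, 0.0735]
tool_rot: [[1.0, -0.003, 0.008], [-0.003, -1.0, -0.006], [0.008, 0.006, -1.0]]
ft_force: [-0.0, -0.4, -2.2]
grip_width: 0.0443
gripper_force: 41.2
```

>>> {"method": "move_arm", "body": {
  "series": "0 0 2 0 -0.3;0 0 4.8 0 -0.3;0 0 4.8 0 -0.3;0 0 4.8 0 0.45;0 0 4.8 0 0.45;0 0 4.8 0 0.45;0 0 0 0 0.45;0 0 -5 0 0.53"
}}

```text
time_s: 14.7
position: [0.5263, -0.1929, 0.1226]
tool_rot: [[1.0, 0.001, -0.001], [0.001, -1.0, 0.001], [-0.001, -0.001, -1.0]]
ft_force: [1.0, 0.4, 0.6]
grip_width: 0.0652
gripper_force: 0.0
```

```bash
python3 - <<'E'
from h import *
plan((.518,.255,.12,-90),(.518,.255,.014,-90),(.518,.255,.12,-90),(.58,-.193,.07,-90))
cam("side");cam("top")
for c in ("top","side"): print([(np.round(r["point"],3).tolist(),round(r["score"],2)) for r in spotter.mark_of("choc1",c)])
E
```

```text
t 14.7 pos [ 0.5263 -0.1929  0.1226] yaw -89.9 q6 57.7
-> -0.8 -44.8 0.3 turn 0
-> 0.0 0.0 10.6 turn -0
-> 0.0 0.0 -10.6 turn -0
-> 6.2 44.8 5.0 turn -0
[([0.523, 0.255, 0.023], 0.65), ([0.47, -0.193, 0.029], 0.64)]
[([0.519, 0.254, 0.025], 0.63), ([0.473, -0.191, 0.028], 0.61), ([0.525, -0.194, 0.027], 0.51)]
```

>>> {"method": "move_arm", "body": {
  "series": "-0.7 -44.7 0 -45 0.45;-0.7 -44.7 0 -45 0.45;-0.7 -44.7 0 -45 0.45;-0.7 -44.7 0 -45 0.45;-0.7 -44.7 0 -45 0.45;-0.7 -44.7 0 -45 0.45;-0.7 -44.7 0 -45 0.45;-0.7 -44.7 3 -45 0.45"
}}

```text
time_s: 15.9
position: [0.5187, 0.2576, 0.0909]
tool_rot: [[0.703, 0.711, 0.002], [0.711, -0.703, 0.001], [0.002, 0.001, -1.0]]
ft_force: [0.2, -1.3, -0.7]
grip_width: 0.0617
gripper_force: 0.0
```

```bash
python3 - <<'E'
from h import *
plan((.519,.254,.014,-45),(.519,.254,.12,-45),(.58,-.193,.07,-90))
E
```

```text
t 15.9 pos [0.5187 0.2576 0.0909] yaw -44.7 q6 59.4
-> -0.2 0.3 7.7 turn 0
-> 0.0 0.0 -10.6 turn -0
-> -27.3 35.9 5.0 turn 45
```

>>> {"method": "move_arm", "body": {
  "series": "0 0 4 0 0.45;0 0 7.7 0 0.45;0 0 7.7 0 0.45;0 0 7.7 0 -0.3;0 0 7.7 0 -0.3;0 0 7.7 0 -0.3;0 0 3 0 -0.3;0 0 -3 0 -0.3"
}}

```text
time_s: 16.9
position: [0.5184, 0.2537, 0.1217]
tool_rot: [[0.706, 0.708, -0.003], [0.708, -0.706, -0.001], [-0.003, -0.002, -1.0]]
ft_force: [0.7, 0.4, -0.2]
grip_width: 0.0446
gripper_force: 41.1
```

```bash
python3 - <<'E'
from h import *
plan((.58,-.193,.07,-90))
E
```

```text
t 16.9 pos [0.5184 0.2537 0.1217] yaw -45.0 q6 59.3
-> -27.3 35.9 5.2 turn 45
```

>>> {"method": "move_arm", "body": {
  "series": "-27.3 35.9 0 45 -0.3;-27.3 35.9 0 45 -0.3;-27.3 35.9 0 45 -0.3;-27.3 35.9 0 45 -0.3;-27.3 35.9 0 45 -0.3;-27.3 35.9 0 45 -0.3;-27.3 35.9 0 45 -0.3;-27.3 35.9 4 45 -0.3"
}}

```text
time_s: 17.9
position: [0.5818, -0.1976, 0.0831]
tool_rot: [[1.0, -0.003, 0.006], [-0.003, -1.0, -0.004], [0.006, 0.004, -1.0]]
ft_force: [0.2, -0.2, -0.4]
grip_width: 0.0447
gripper_force: 41.1
```

```bash
python3 - <<'E'
from h import *
plan((.58,-.193,.021,-90))
E
```

```text
t 17.9 pos [ 0.5818 -0.1976  0.0831] yaw -90.2 q6 60.4
-> -0.2 -0.5 6.2 turn -0
```

>>> {"method": "move_arm", "body": {
  "series": "0 0 3 0 -0.3;0 0 6.1 0 -0.3;0 0 6.1 0 -0.3;0 0 6.1 0 0.45;0 0 6.1 0 0.45;0 0 6.1 0 0.45;0 0 1 0 0.45;0 0 -4 -10 0.2"
}}

```text
time_s: 18.9
position: [0.5801, -0.1927, 0.1224]
tool_rot: [[0.984, 0.178, -0.001], [0.178, -0.984, 0.001], [-0.001, -0.001, -1.0]]
ft_force: [0.6, -0.1, -0.4]
grip_width: 0.0515
gripper_force: 0.0
```

```bash
python3 - <<'E'
from h import *
plan((.515,.167,.12,28))
cam("side");cam("top")
for n in ("choc1","short1"):
  for c in ("top","side"): print([(np.round(r["point"],3).tolist(),round(r["score"],2)) for r in spotter.mark_of(n,c)])
survey(("short1",),side=False)
E
```

```text
t 18.9 pos [ 0.5801 -0.1927  0.1224] yaw -79.7 q6 50.3
-> 0.0 -36.6 0.2 turn 72
[([0.582, -0.193, 0.036], 0.58), ([0.53, -0.191, 0.033], 0.41)]
[([0.475, -0.192, 0.03], 0.64), ([0.58, -0.192, 0.028], 0.62), ([0.53, -0.194, 0.028], 0.46), ([0.747, 0.226, 0.0], 0.32)]
[([0.609, 0.35, 0.025], 0.8), ([0.613, 0.252, 0.025], 0.78), ([0.517, 0.166, 0.024], 0.67), ([0.73, 0.111, 0.003], 0.42)]
[([0.611, 0.253, 0.023], 0.78), ([0.612, 0.349, 0.023], 0.73), ([0.516, 0.17, 0.021], 0.45)]
short1 0.58 c [0.6096 0.3441] rect 0.6095 0.3438 size 73 32 yaw 149 n 253 tri gap/z 9 0
short1 0.47 c [0.611  0.2489] rect 0.612 0.2489 size 68 30 yaw 130 n 217 tri gap/z 9 0
short1 0.46 c [0.5165 0.1635] rect 0.5163 0.1636 size 71 28 yaw 117 n 222 tri gap/z 9 0
```

>>> {"method": "move_arm", "body": {
  "series": "0 -36.6 0 -80 0.2;0 -36.6 0 -80 0.2;0 -36.6 0 -80 0.2;0 -36.6 0 -80 0.2;0 -36.6 0 -80 0.2;0 -36.6 0 -80 0.2;0 -36.6 0 -80 0.2;0 -36.6 0 -80 0.2"
}}

```text
time_s: 20.3
position: [0.5159, 0.1683, 0.1204]
tool_rot: [[-0.006, 1.0, -0.002], [1.0, 0.006, -0.0], [-0.0, -0.002, -1.0]]
ft_force: [0.6, 0.1, -0.5]
grip_width: 0.0513
gripper_force: 0.0
```

```bash
python3 - <<'E'
from h import *
plan((.516,.167,.016,28),(.516,.167,.12,28),(.476,-.301,.12,0))
E
```

```text
t 20.3 pos [0.5159 0.1683 0.1204] yaw 0.3 q6 5.2
-> -0.1 0.0 10.4 turn -28
-> 0.0 0.0 -10.4 turn -0
-> -39.4 -25.5 -0.0 turn 28
```

>>> {"method": "move_arm", "body": {
  "series": "-0.1 0 0 -10 0.2;-0.1 0 3 -20 0.2;-0.1 0 8 -28 0.2;-0.1 0 10.4 -28 0.2;-0.1 0 10.4 -28 0.2;-0.1 0 10.4 -28 -0.8;-0.1 0 10.4 -28 -0.8;-0.1 0 10.4 -28 -0.8"
}}

```text
time_s: 21.3
position: [0.5171, 0.1666, 0.0185]
tool_rot: [[-0.47, 0.882, 0.002], [0.882, 0.47, 0.0], [-0.001, 0.002, -1.0]]
ft_force: [-0.7, -0.1, 7.0]
grip_width: 0.0249
gripper_force: 40.4
```

>>> {"method": "move_arm", "body": {
  "series": "0 0 -5 0 -0.8;0 0 -10 0 -0.8;-39.4 -25.5 -10 28 -0.8;-39.4 -25.5 -10 28 -0.8;-39.4 -25.5 -10 28 -0.8;-39.4 -25.5 -10 28 -0.8;-39.4 -25.5 -10 28 -0.8;-39.4 -25.5 -10 28 -0.8"
}}

```text
time_s: 22.3
position: [0.4842, -0.2092, 0.1177]
tool_rot: [[-0.001, 1.0, 0.001], [1.0, 0.001, -0.0], [-0.0, 0.001, -1.0]]
ft_force: [0.9, -0.4, -0.6]
grip_width: 0.0248
gripper_force: 39.6
```

```bash
python3 - <<'E'
from h import *
plan((.476,-.301,.026,0))
E
```

```text
t 22.3 pos [ 0.4842 -0.2092  0.1177] yaw 0.0 q6 -36.3
-> -9.2 -0.8 9.2 turn 0
```

>>> {"method": "move_arm", "body": {
  "series": "-5 -0.5 0 0 -0.8;-9.2 -0.8 0 0 -0.8;-9.2 -0.8 5 0 -0.8;-9.2 -0.8 9 0 -0.8;-9.2 -0.8 9.1 0 -0.8;-9.2 -0.8 9.1 0 -0.8;-9.2 -0.8 9.1 0 -0.1;-9.2 -0.8 9.1 0 -0.1"
}}

```text
time_s: 23.3
position: [0.477, -0.2992, 0.027]
tool_rot: [[-0.001, 1.0, 0.001], [1.0, 0.001, -0.001], [-0.001, 0.001, -1.0]]
ft_force: [-0.4, 1.0, -0.7]
grip_width: 0.0383
gripper_force: 0.0
```

```bash
python3 - <<'E'
from h import *
plan((.476,-.301,.12,0),(.612,.251,.12,39),(.612,.251,.018,39),(.612,.251,.118,39),(.526,-.301,.118,0))
E
```

```text
t 23.3 pos [ 0.477  -0.2992  0.027 ] yaw 0.1 q6 -44.2
-> -0.2 -0.1 -9.3 turn 0
-> 55.2 13.6 -0.0 turn -39
-> 0.0 0.0 10.2 turn -0
-> 0.0 0.0 -10.0 turn -0
-> -37.5 -41.4 -0.0 turn 39
```

>>> {"method": "move_arm", "body": {
  "series": "0 0 -5 0 -0.1;0 0 -9.3 0 0.2;55 13.5 -9.3 -39 0.2;55 13.5 -9.3 -39 0.2;55 13.5 -9.3 -39 0.2;55 13.5 -9.3 -39 0.2;55 13.5 -9.3 -39 0.2;55 13.5 -9.3 -39 0.2"
}}

```text
time_s: 24.3
position: [0.5661, 0.0672, 0.1199]
tool_rot: [[-0.63, 0.776, 0.001], [0.776, 0.63, -0.0], [-0.001, 0.001, -1.0]]
ft_force: [1.0, 0.4, -0.3]
grip_width: 0.0512
gripper_force: 0.0
```

```bash
python3 - <<'E'
from h import *
plan((.612,.251,.018,39))
cam("side")
for n in ("choc1","short1"): print([(np.round(r["point"],3).tolist(),round(r["score"],2)) for r in spotter.mark_of(n,"side")])
E
```

```text
t 24.3 pos [0.5661 0.0672 0.1199] yaw 39.1 q6 -44.2
-> 11.4 15.1 10.2 turn 0
[([0.528, -0.194, 0.029], 0.65), ([0.476, -0.195, 0.028], 0.63), ([0.58, -0.194, 0.032], 0.59)]
[([0.613, 0.252, 0.023], 0.61), ([0.472, -0.298, 0.026], 0.59)]
```

>>> {"method": "move_arm", "body": {
  "series": "11.4 15.1 0 0 0.2;11.4 15.1 0 0 0.2;11.4 15.1 0 0 0.2;11.4 15.1 0 0 0.2;11.4 15.1 6 0 0.2;11.4 15.1 8 0 0.2;11.4 15.1 8 0 0.2"
}}

```text
time_s: 25.32
position: [0.6108, 0.2466, 0.0381]
tool_rot: [[-0.629, 0.778, -0.003], [0.778, 0.629, -0.001], [0.001, -0.003, -1.0]]
ft_force: [0.4, 0.1, 0.6]
grip_width: 0.0514
gripper_force: 0.0
```

```bash
python3 - <<'E'
from h import *
plan((.612,.251,.018,39),(.612,.251,.118,39),(.526,-.301,.118,0))
E
```

```text
t 25.32 pos [0.6108 0.2466 0.0381] yaw 38.9 q6 -27.2
-> 0.3 0.4 2.0 turn -0
-> 0.0 0.0 -10.0 turn -0
-> -37.5 -41.4 -0.0 turn 39
```

>>> {"method": "move_arm", "body": {
  "series": "0.3 0.4 2 0 0.2;0.3 0.4 2 0 0.2;0.3 0.4 2 0 -0.8;0.3 0.4 2 0 -0.8;0.3 0.4 2 0 -0.8;0.3 0.4 -3 0 -0.8;0.3 0.4 -8 0 -0.8"
}}

```text
time_s: 26.2
position: [0.6121, 0.2535, 0.1202]
tool_rot: [[-0.63, 0.776, -0.001], [0.776, 0.63, -0.0], [0.001, -0.001, -1.0]]
ft_force: [-0.4, -0.3, 0.1]
grip_width: 0.0253
gripper_force: 39.2
```

```bash
python3 - <<'E'
from h import *
plan((.526,-.301,.118,0))
E
```

```text
t 26.2 pos [0.6121 0.2535 0.1202] yaw 39.1 q6 -26.8
-> -37.6 -41.6 0.2 turn 39
```

>>> {"method": "move_arm", "body": {
  "series": "-37.6 -41.6 0 39 -0.8;-37.6 -41.6 0 39 -0.8;-37.6 -41.6 0 39 -0.8;-37.6 -41.6 0 39 -0.8;-37.6 -41.6 0 39 -0.8;-37.6 -41.6 0 39 -0.8;-37.6 -41.6 0 39 -0.8;-37.6 -41.6 0 39 -0.8"
}}

```text
time_s: 27.2
position: [0.535, -0.2424, 0.1194]
tool_rot: [[-0.001, 1.0, 0.0], [1.0, 0.001, -0.0], [-0.0, 0.0, -1.0]]
ft_force: [0.1, 0.6, 0.0]
grip_width: 0.0249
gripper_force: 39.2
```

```bash
python3 - <<'E'
from h import *
plan((.526,-.301,.027,0))
E
```

```text
t 27.2 pos [ 0.535  -0.2424  0.1194] yaw 0.1 q6 -36.0
-> -5.9 -0.9 9.2 turn 0
```

>>> {"method": "move_arm", "body": {
  "series": "-5.8 -0.7 0 0 -0.8;-5.8 -0.7 0 0 -0.8;-5.8 -0.7 5 0 -0.8;-5.8 -0.7 9 0 -0.8;-5.8 -0.7 9.1 0 -0.8;-5.8 -0.7 9.1 0 -0.8;-5.8 -0.7 9.1 0 -0.15;-5.8 -0.7 9.1 0 -0.15"
}}

```text
time_s: 28.2
position: [0.529, -0.2984, 0.029]
tool_rot: [[-0.001, 1.0, 0.001], [1.0, 0.001, -0.001], [-0.001, 0.001, -1.0]]
ft_force: [-0.2, 0.7, -0.2]
grip_width: 0.0362
gripper_force: 0.0
```

```bash
python3 - <<'E'
from h import *
plan((.611,.350,.12,58))
E
```

```text
t 28.2 pos [ 0.529  -0.2984  0.029 ] yaw 0.1 q6 -40.7
-> 64.8 8.3 -9.1 turn -58
```

>>> {"method": "move_arm", "body": {
  "series": "0 0 -5 0 -0.15;0 0 -9 0 0.2;64.8 8.3 -9 -58 0.2;64.8 8.3 -9 -58 0.2;64.8 8.3 -9 -58 0.2;64.8 8.3 -9 -58 0.2;64.8 8.3 -9 -58 0.2;64.8 8.3 -9 -58 0.2"
}}

```text
time_s: 29.2
position: [0.5761, 0.0756, 0.1189]
tool_rot: [[-0.85, 0.526, 0.001], [0.526, 0.85, -0.0], [-0.001, 0.0, -1.0]]
ft_force: [1.4, 0.0, -0.1]
grip_width: 0.0513
gripper_force: 0.0
```

```bash
python3 - <<'E'
from h import *
plan((.611,.350,.12,58))
cam("side");cam("top")
for n in ("short1","pist1"):
  for c in ("top","side"): print(n,[(np.round(r["point"],3).tolist(),round(r["score"],2)) for r in spotter.mark_of(n,c)])
E
```

```text
t 29.2 pos [0.5761 0.0756 0.1189] yaw 58.3 q6 -62.5
-> 11.5 25.2 -0.1 turn 0
short1 [([0.611, 0.351, 0.024], 0.49), ([0.528, -0.299, 0.031], 0.48), ([0.477, -0.301, 0.032], 0.46)]
short1 [([0.61, 0.344, 0.023], 0.82), ([0.473, -0.3, 0.028], 0.69), ([0.528, -0.3, 0.03], 0.56)]
pist1 [([0.518, 0.345, 0.024], 0.48)]
pist1 [([0.516, 0.345, 0.023], 0.62), ([0.61, 0.167, 0.027], 0.44)]
```

>>> {"method": "move_arm", "body": {
  "series": "11.5 25.2 0 0 0.2;11.5 25.2 0 0 0.2;11.5 25.2 0 0 0.2;11.5 25.2 0 0 0.2;11.5 25.2 0 0 0.2;11.5 25.2 5 0 0.2;11.5 25.2 8 0 0.2;11.5 25.2 8 0 0.2"
}}

```text
time_s: 30.5
position: [0.6113, 0.3463, 0.036]
tool_rot: [[-0.847, 0.531, -0.005], [0.531, 0.847, -0.002], [0.003, -0.004, -1.0]]
ft_force: [-0.3, -0.4, -0.3]
grip_width: 0.0514
gripper_force: 0.0
```

```bash
python3 - <<'E'
from h import *
plan((.611,.349,.018,58))
E
```

```text
t 30.5 pos [0.6113 0.3463 0.036 ] yaw 57.9 q6 -38.0
-> 0.2 0.2 1.8 turn -0
```

>>> {"method": "move_arm", "body": {
  "series": "0.1 0.1 1.9 0 0.2;0.1 0.1 1.9 0 0.2;0.1 0.1 1.9 0 -0.8;0.1 0.1 1.9 0 -0.8;0.1 0.1 1.9 0 -0.8;0.1 0.1 -3 0 -0.8;0.1 0.1 -8 0 -0.8"
}}

```text
time_s: 31.38
position: [0.611, 0.3495, 0.119]
tool_rot: [[-0.849, 0.529, -0.002], [0.529, 0.849, -0.001], [0.001, -0.001, -1.0]]
ft_force: [0.8, -0.9, -1.0]
grip_width: 0.0249
gripper_force: 39.6
```

```bash
python3 - <<'E'
from h import *
plan((.58,-.301,.118,0))
E
```

```text
t 31.38 pos [0.611  0.3495 0.119 ] yaw 58.1 q6 -37.9
-> -31.8 -56.8 0.1 turn 58
```

>>> {"method": "move_arm", "body": {
  "series": "-31.8 -56.8 0 58 -0.8;-31.8 -56.8 0 58 -0.8;-31.8 -56.8 0 58 -0.8;-31.8 -56.8 0 58 -0.8;-31.8 -56.8 0 58 -0.8;-31.8 -56.8 0 58 -0.8;-31.8 -56.8 0 58 -0.8;-31.8 -56.8 0 58 -0.8"
}}

```text
time_s: 32.38
position: [0.5875, -0.1518, 0.1184]
tool_rot: [[-0.001, 1.0, 0.0], [1.0, 0.001, 0.0], [0.0, 0.0, -1.0]]
ft_force: [0.8, 0.0, -1.0]
grip_width: 0.025
gripper_force: 39.6
```

```bash
python3 - <<'E'
from h import *
plan((.579,-.301,.027,0))
E
```

```text
t 32.38 pos [ 0.5875 -0.1518  0.1184] yaw 0.1 q6 -25.7
-> -14.9 -0.9 9.1 turn 0
```

>>> {"method": "move_arm", "body": {
  "series": "-14.9 -0.9 0 0 -0.8;-14.9 -0.9 0 0 -0.8;-14.9 -0.9 0 0 -0.8;-14.9 -0.9 4 0 -0.8;-14.9 -0.9 8.9 0 -0.8;-14.9 -0.9 8.9 0 -0.8;-14.9 -0.9 8.9 0 -0.15;-14.9 -0.9 8.9 0 -0.15"
}}

```text
time_s: 33.38
position: [0.5794, -0.2986, 0.03]
tool_rot: [[-0.002, 1.0, 0.001], [1.0, 0.002, -0.001], [-0.001, 0.001, -1.0]]
ft_force: [0.4, 1.1, -0.2]
grip_width: 0.0364
gripper_force: 0.0
```

```bash
python3 - <<'E'
from h import *
plan((.578,-.301,.12,0),(.611,.166,.12,60),(.611,.166,.12,-30))
E
```

```text
t 33.38 pos [ 0.5794 -0.2986  0.03  ] yaw 0.1 q6 -37.7
-> -0.2 -0.1 -9.0 turn 0
-> 46.7 3.3 -0.0 turn -60
-> 0.0 0.0 -0.0 turn 90
```

>>> {"method": "move_arm", "body": {
  "series": "0 0 -5 0 -0.15;0 0 -9 0 0.2;46.5 3.2 -9 30 0.53;46.5 3.2 -9 30 0.53;46.5 3.2 -9 30 0.53;46.5 3.2 -9 30 0.53;46.5 3.2 -9 30 0.53;46.5 3.2 -9 30 0.53"
}}

```text
time_s: 34.38
position: [0.6043, 0.0765, 0.1201]
tool_rot: [[0.499, 0.867, 0.001], [0.867, -0.499, 0.0], [0.001, 0.001, -1.0]]
ft_force: [0.7, -0.4, 0.3]
grip_width: 0.0657
gripper_force: 0.0
```

```bash
python3 - <<'E'
from h import *
plan((.611,.166,.12,-30))
d,_,_=cam("top");cam("side");cv2.imwrite("pics/t2.png",cv2.resize(d["pixels"][170:280,150:430],None,fx=2.8,fy=2.8,interpolation=2))
for n in ("short1","pist1"):
  for c in ("top","side"): print(n,[(np.round(r["point"],3).tolist(),round(r["score"],2)) for r in spotter.mark_of(n,c)])
survey(("pist1",),side=False)
E
```

```text
t 34.38 pos [0.6043 0.0765 0.1201] yaw -29.9 q6 26.0
-> 8.1 -3.9 0.0 turn 0
short1 [([0.577, -0.294, 0.032], 0.74), ([0.528, -0.302, 0.031], 0.53), ([0.474, -0.298, 0.035], 0.48)]
short1 [([0.58, -0.299, 0.031], 0.66), ([0.528, -0.301, 0.027], 0.51)]
pist1 [([0.517, 0.342, 0.026], 0.59), ([0.609, 0.168, 0.024], 0.4), ([0.732, 0.341, 0.001], 0.35)]
pist1 [([0.609, 0.164, 0.028], 0.73), ([0.516, 0.342, 0.021], 0.59)]
pist1 0.63 c [0.5156 0.3376] rect 0.5155 0.3375 size 47 45 yaw 131 n 226 tri gap/z 9 0
```

View pics/t2.png

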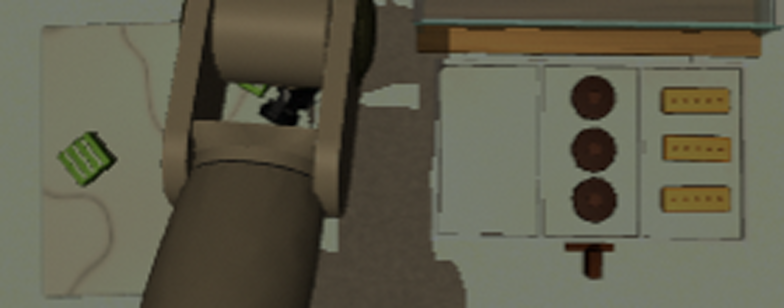

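The crop shows three chocs in the middle lane at px (594,98/150/200) and three shortbreads in the right lane at px (696,100/148/198), all flat. The left lane is empty. One pistachio at px (86,158) and one under the wrist are still to do.

>>> {"method": "move_arm", "body": {
  "series": "8.1 -3.9 0 0 0.53;8.1 -3.9 0 0 0.53;8.1 -3.9 0 0 0.53;8.1 -3.9 5 0 0.53;8.1 -3.9 8 0 0.53;8.1 -3.9 8 0 0.53"
}}

```text
time_s: 35.52
position: [0.6101, 0.1621, 0.0375]
tool_rot: [[0.501, 0.866, -0.005], [0.866, -0.501, -0.001], [-0.003, -0.004, -1.0]]
ft_force: [0.2, 0.1, 0.8]
grip_width: 0.0656
gripper_force: 0.0
```

```bash
python3 - <<'E'
from h import *
plan((.610,.166,.015,-30))
E
```

```text
t 35.52 pos [0.6101 0.1621 0.0375] yaw -30.1 q6 34.2
-> 0.3 -0.2 2.3 turn -0
```

>>> {"method": "move_arm", "body": {
  "series": "0.2 -0.1 2.4 0 0.53;0.2 -0.1 2.4 0 0.53;0.2 -0.1 2.4 0 -0.4;0.2 -0.1 2.4 0 -0.4;0.2 -0.1 2.4 0 -0.4;0.2 -0.1 2.4 0 -0.4;0.2 -0.1 -3 0 -0.4;0.2 -0.1 -8 0 -0.4"
}}

```text
time_s: 36.52
position: [0.6111, 0.1661, 0.1214]
tool_rot: [[0.499, 0.867, 0.0], [0.867, -0.499, 0.0], [0.0, 0.0, -1.0]]
ft_force: [-0.4, -0.7, -0.6]
grip_width: 0.0408
gripper_force: 41.1
```

```bash
python3 - <<'E'
from h import *
plan((.565,-.085,.118,-90))
E
```

```text
t 36.52 pos [0.6111 0.1661 0.1214] yaw -29.9 q6 34.5
-> -24.1 8.5 0.3 turn 60
```

>>> {"method": "move_arm", "body": {
  "series": "-24.1 8.5 0 60 -0.4;-24.1 8.5 0 60 -0.4;-24.1 8.5 0 60 -0.4;-24.1 8.5 0 60 -0.4;-24.1 8.5 0 60 -0.4;-24.1 8.5 0 60 -0.4;-24.1 8.5 4 60 -0.4;-24.1 8.5 4 60 -0.4"
}}

```text
time_s: 37.52
position: [0.5632, -0.0847, 0.078]
tool_rot: [[1.0, 0.001, -0.004], [0.001, -1.0, 0.002], [-0.004, -0.002, -1.0]]
ft_force: [0.9, -1.0, -0.1]
grip_width: 0.041
gripper_force: 41.1
```

```bash
python3 - <<'E'
from h import *
plan((.565,-.085,.023,-90))
E
```

```text
t 37.52 pos [ 0.5632 -0.0847  0.078 ] yaw -89.9 q6 69.5
-> 0.2 0.0 5.5 turn 0
```

>>> {"method": "move_arm", "body": {
  "series": "0 0 3 0 -0.4;0 0 5.5 0 -0.4;0 0 5.5 0 -0.4;0 0 5.5 0 0.4;0 0 5.5 0 0.4;0 0 5.5 0 0.4;0 0 1 0 0.4;0 0 -4 0 0.53"
}}

```text
time_s: 38.52
position: [0.5641, -0.0849, 0.1203]
tool_rot: [[1.0, 0.001, -0.001], [0.001, -1.0, 0.001], [-0.001, -0.001, -1.0]]
ft_force: [1.6, 0.5, 0.8]
grip_width: 0.0653
gripper_force: 0.0
```

```bash
python3 - <<'E'
from h import *
plan((.517,.343,.12,-49))
E
```

```text
t 38.52 pos [ 0.5641 -0.0849  0.1203] yaw -89.9 q6 69.5
-> -4.7 -42.8 0.0 turn -41
```

>>> {"method": "move_arm", "body": {
  "series": "-4.7 -42.8 0 -41 0.53;-4.7 -42.8 0 -41 0.53;-4.7 -42.8 0 -41 0.53;-4.7 -42.8 0 -41 0.53;-4.7 -42.8 0 -41 0.53;-4.7 -42.8 0 -41 0.53;-4.7 -42.8 0 -41 0.53;-4.7 -42.8 5 -41 0.53"
}}

```text
time_s: 39.52
position: [0.5179, 0.3474, 0.0719]
tool_rot: [[0.751, 0.66, 0.008], [0.66, -0.751, 0.004], [0.009, 0.002, -1.0]]
ft_force: [1.3, 0.3, -1.3]
grip_width: 0.0655
gripper_force: 0.0
```

```bash
python3 - <<'E'
from h import *
d,_,_=cam("side")
for n in ("pist1",): print([(np.round(r["point"],3).tolist(),round(r["score"],2)) for r in spotter.mark_of(n,"side")])
plan((.517,.343,.0145,-49))
E
```

```text
[([0.514, 0.342, 0.023], 0.73), ([0.564, -0.086, 0.032], 0.58)]
t 39.62 pos [0.5142 0.3426 0.0651] yaw -48.9 q6 71.6
-> 0.2 0.2 5.1 turn 0
```

>>> {"method": "move_arm", "body": {
  "series": "0 0 3 0 0.53;0 0 5.4 0 0.53;0 0 5.4 0 0.53;0 0 5.4 0 -0.4;0 0 5.4 0 -0.4;0 0 5.4 0 -0.4;0 0 1 0 -0.4;0 0 -5 0 -0.4"
}}

```text
time_s: 40.62
position: [0.5165, 0.3425, 0.1205]
tool_rot: [[0.754, 0.657, -0.002], [0.657, -0.754, -0.001], [-0.002, -0.001, -1.0]]
ft_force: [1.2, 0.5, -0.3]
grip_width: 0.041
gripper_force: 40.6
```

```bash
python3 - <<'E'
from h import *
plan((.49,-.085,.118,-90))
E
```

```text
t 40.62 pos [0.5165 0.3425 0.1205] yaw -49.0 q6 71.6
-> -30.1 30.5 0.3 turn 41
```

>>> {"method": "move_arm", "body": {
  "series": "-30.1 30.5 0 41 -0.4;-30.1 30.5 0 41 -0.4;-30.1 30.5 0 41 -0.4;-30.1 30.5 0 41 -0.4;-30.1 30.5 0 41 -0.4;-30.1 30.5 0 41 -0.4;-30.1 30.5 0 41 -0.4;-30.1 30.5 0 41 -0.4"
}}

```text
time_s: 41.62
position: [0.4905, -0.0882, 0.1203]
tool_rot: [[1.0, -0.004, 0.002], [-0.004, -1.0, -0.001], [0.002, 0.001, -1.0]]
ft_force: [0.0, -0.0, -0.3]
grip_width: 0.0411
gripper_force: 40.6
```

```bash
python3 - <<'E'
from h import *
plan((.49,-.085,.023,-90))
E
```

```text
t 41.62 pos [ 0.4905 -0.0882  0.1203] yaw -90.2 q6 66.4
-> -0.1 -0.3 9.7 turn -0
```

>>> {"method": "move_arm", "body": {
  "series": "0 -0.1 5 0 -0.4;0 -0.1 9.7 0 -0.4;0 -0.1 9.7 0 -0.4;0 -0.1 9.7 0 0.4;0 -0.1 9.7 0 0.4;0 -0.1 9.7 0 0.4;0 -0.1 5 0 0.4;0 -0.1 -1 0 0"
}}

```text
time_s: 42.62
position: [0.4897, -0.0835, 0.13]
tool_rot: [[1.0, 0.001, -0.003], [0.001, -1.0, 0.001], [-0.003, -0.001, -1.0]]
ft_force: [0.1, -1.6, -0.5]
grip_width: 0.0434
gripper_force: 0.0
```

```bash
python3 - <<'E'
from h import *
plan((.409,.05,.2,-90))
E
```

```text
t 42.62 pos [ 0.4897 -0.0835  0.13  ] yaw -90.0 q6 66.6
-> -8.1 -13.4 -7.0 turn 0
```

Stepping aside to check everything before I push the tray in.

>>> {"method": "move_arm", "body": {
  "series": "-8 -20 -7 0 0;-8 -20 -7 0 0;-8 -20 -7 0 0;-8 -20 -7 0 0;-8 -20 -7 0 0"
}}

```text
time_s: 43.25
position: [0.4094, 0.1179, 0.2004]
tool_rot: [[1.0, 0.005, 0.002], [0.005, -1.0, 0.0], [0.002, -0.0, -1.0]]
ft_force: [-0.6, -0.5, 0.8]
grip_width: 0.0427
gripper_force: 0.0
```

```bash
python3 - <<'E'
from h import *
d,_,_=cam("top");e,_,_=cam("side");cv2.imwrite("pics/t3.png",np.hstack([cv2.resize(d["pixels"][90:290,150:500],(400,229)),cv2.resize(e["pixels"][120:340,200:440],(400,367))[:229]]))
for n in ("choc1","short1","pist1","tray_grip","tray_floor"):
  for c in ("top","side"): print(n,c,[(np.round(r["point"],3).tolist(),round(r["score"],2)) for r in spotter.mark_of(n,c)])
E
```

```text
choc1 top [([0.472, -0.191, 0.031], 0.78), ([0.528, -0.193, 0.035], 0.73), ([0.583, -0.194, 0.034], 0.73)]
choc1 side [([0.475, -0.189, 0.027], 0.62), ([0.53, -0.194, 0.028], 0.57), ([0.49, -0.083, 0.03], 0.51)]
short1 top [([0.578, -0.297, 0.03], 0.77), ([0.476, -0.3, 0.034], 0.63), ([0.526, -0.302, 0.034], 0.48)]
short1 side [([0.52, 0.251, 0.0], 0.69), ([0.528, -0.301, 0.031], 0.6), ([0.472, -0.297, 0.027], 0.54), ([0.474, -0.191, 0.029], 0.38)]
pist1 top [([0.564, -0.086, 0.028], 0.79), ([0.49, -0.083, 0.033], 0.65)]
pist1 side [([0.492, -0.08, 0.031], 0.49), ([0.564, -0.086, 0.034], 0.46)]
tray_grip top []
tray_grip side [([0.41, -0.192, 0.068], 0.66)]
tray_floor top [([0.528, -0.192, 0.024], 0.73), ([0.724, -0.084, 0.095], 0.47)]
tray_floor side [([0.528, -0.19, 0.024], 0.64)]
```

View pics/t3.png

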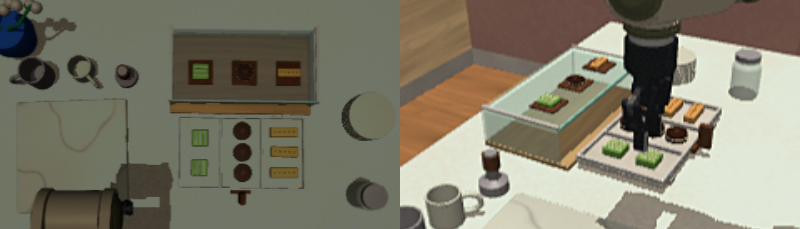

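All eight lie in their lanes: pist at (200,138/167), choc at (242,131/152/173), short at (284,132/152/172). The bystanders are untouched. Now I'll pinch the grip and slide the tray home.

```bash
python3 - <<'E'
from h import *
plan((.41,-.193,.12,-90),(.41,-.193,.05,-90))
E
```

```text
t 43.85 pos [0.4103 0.1159 0.1992] yaw -90.0 q6 89.7
-> -0.0 30.9 7.9 turn 0
-> 0.0 0.0 7.0 turn -0
```

>>> {"method": "move_arm", "body": {
  "series": "0 30.9 0 0 0;0 30.9 0 0 0;0 30.9 0 0 0;0 30.9 0 0 0;0 30.9 0 0 0;0 30.9 5 0 0;0 30.9 8 0 0;0 30.9 8 0 0",
  "force": 30
}}

```text
time_s: 44.85
position: [0.4097, -0.1924, 0.118]
tool_rot: [[1.0, 0.001, -0.003], [0.001, -1.0, 0.003], [-0.003, -0.003, -1.0]]
ft_force: [0.4, -0.7, 0.3]
grip_width: 0.0425
gripper_force: 0.0
```

```bash
python3 - <<'E'
from h import *
plan((.41,-.193,.05,-90))
cam("side"); print([(np.round(r["point"],3).tolist(),round(r["score"],2)) for r in spotter.mark_of("tray_grip","side")])
E
```

```text
t 44.85 pos [ 0.4097 -0.1924  0.118 ] yaw -90.0 q6 49.8
-> 0.0 0.1 6.8 turn 0
[([0.415, -0.191, 0.071], 0.66), ([0.729, 0.107, -0.006], 0.18)]
```

>>> {"method": "move_arm", "body": {
  "series": "0 0.1 4 0 0;0 0.1 6.3 0 0;0 0.1 6.3 0 0;0 0.1 6.3 0 -1;0 0.1 6.3 0 -1;0 0.1 6.3 0 -1;0 0.1 6.3 0 -1"
}}

```text
time_s: 45.82
position: [0.4095, -0.1889, 0.0578]
tool_rot: [[1.0, -0.0, -0.002], [-0.0, -1.0, 0.009], [-0.002, -0.009, -1.0]]
ft_force: [0.9, 28.0, 17.3]
grip_width: 0.0137
gripper_force: 31.0
```

>>> {"method": "move_arm", "body": {
  "series": "0.8 0 0 0 -1;2 0 0 0 -1;3.5 0 0 0 -1;5.2 0 0 0 -1;7 0 0 0 -1;8.8 0 0 0 -1;10.2 0 0 0 -1;11 0 0 0 -1"
}}

```text
time_s: 46.82
position: [0.5207, -0.1902, 0.0578]
tool_rot: [[1.0, 0.001, -0.001], [0.001, -1.0, 0.006], [-0.0, -0.006, -1.0]]
ft_force: [-2.5, 16.1, 8.9]
grip_width: 0.0132
gripper_force: 29.8
```

>>> {"method": "move_arm", "body": {
  "series": "0.8 0 0 0 -1;2 0 0 0 -1;3.5 0 0 0 -1;5.2 0 0 0 -1;6.8 0 0 0 -1;8 0 0 0 -1;8.7 0 0 0 -1;9 0 0 0 -1"
}}

```text
time_s: 47.82
position: [0.6093, -0.1913, 0.0578]
tool_rot: [[1.0, 0.002, -0.004], [0.002, -1.0, 0.004], [-0.004, -0.004, -1.0]]
ft_force: [-16.4, 8.5, 11.7]
grip_width: 0.0135
gripper_force: 30.7
```

```bash
python3 - <<'E'
from h import *
for c in("top","side"):
  cam(c)
  for n in("tray_grip","case","tray_floor"): print(c,n,[(np.round(r["point"],3).tolist(),round(r["score"],2)) for r in spotter.mark_of(n,c)])
plan((.612,-.193,.05,-90))
E
```

```text
top tray_grip []
top case [([0.424, -0.498, 0.003], 0.44)]
top tray_floor []
side tray_grip [([0.61, -0.192, 0.069], 0.77), ([0.724, -0.081, 0.092], 0.24)]
side case [([0.626, -0.192, 0.002], 0.78)]
side tray_floor [([0.727, -0.193, 0.022], 0.88), ([0.687, -0.086, 0.031], 0.3)]
t 48.23 pos [ 0.6093 -0.1913  0.0578] yaw -89.9 q6 61.8
-> 0.3 0.2 0.8 turn 0
```

>>> {"method": "move_arm", "body": {
  "series": "0.3 -0.1 0 0 -1;0.3 -0.1 0 0 -1;0 -0.1 0 0 -0.1;0 -0.1 0 0 -0.1;0 -0.1 0 0 -0.1;0 -0.1 -5 0 -0.1;0 -0.1 -11 0 -0.1;0 -0.1 -14 0 -0.1"
}}

```text
time_s: 49.22
position: [0.6114, -0.1929, 0.2002]
tool_rot: [[1.0, 0.001, 0.005], [0.001, -1.0, -0.002], [0.005, 0.002, -1.0]]
ft_force: [0.1, -0.0, -0.6]
grip_width: 0.0384
gripper_force: 0.0
```

>>> {"method": "move_arm", "body": {
  "series": "-20 0 0 0 0;-20 0 0 0 0;-20 0 0 0 0;-20 0 0 0 0;-20 -25 0 0 0;-20 -25 0 0 0;-20 -25 0 0 0;-20 -25 0 0 0"
}}

```text
time_s: 50.22
position: [0.4111, 0.0591, 0.1968]
tool_rot: [[1.0, 0.001, 0.002], [0.001, -1.0, -0.0], [0.002, 0.0, -1.0]]
ft_force: [0.8, -0.6, -0.0]
grip_width: 0.043
gripper_force: 0.0
```

```bash
python3 - <<'E'
from h import *
for c in("top","side"):
  d,_,_=cam(c)
  if c=="top": cv2.imwrite("pics/t4.png",cv2.resize(d["pixels"][100:260,270:450],None,fx=3,fy=3))
  else: cv2.imwrite("pics/s4.png",cv2.resize(d["pixels"][120:320,200:400],None,fx=3,fy=3))
  for n in("tray_grip","case","tray_floor","choc1","short1","pist1"): print(c,n,[(np.round(r["point"],3).tolist(),round(r["score"],2)) for r in spotter.mark_of(n,c)])
E
```

```text
top tray_grip [([0.611, -0.195, 0.068], 0.7)]
top case [([0.634, -0.191, 0.0], 0.58)]
top tray_floor []
top choc1 []
top short1 []
top pist1 []
side tray_grip [([0.608, -0.196, 0.07], 0.6)]
side case [([0.627, -0.188, 0.001], 0.56)]
side tray_floor [([0.723, -0.194, 0.021], 0.68)]
side choc1 [([0.672, -0.193, 0.03], 0.62)]
side short1 [([0.67, -0.302, 0.029], 0.6)]
side pist1 [([0.685, -0.085, 0.027], 0.53)]
```

View pics/t4.png

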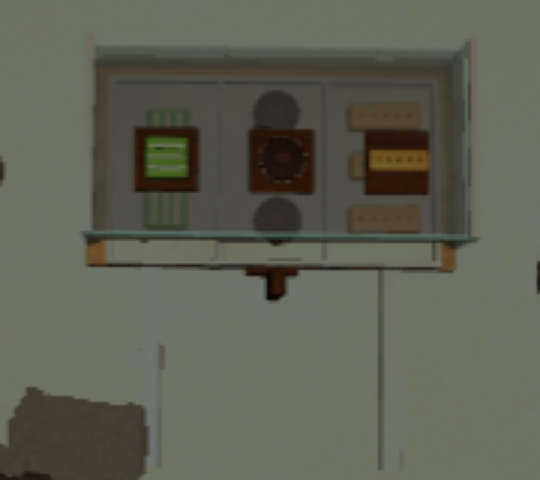

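View pics/s4.png

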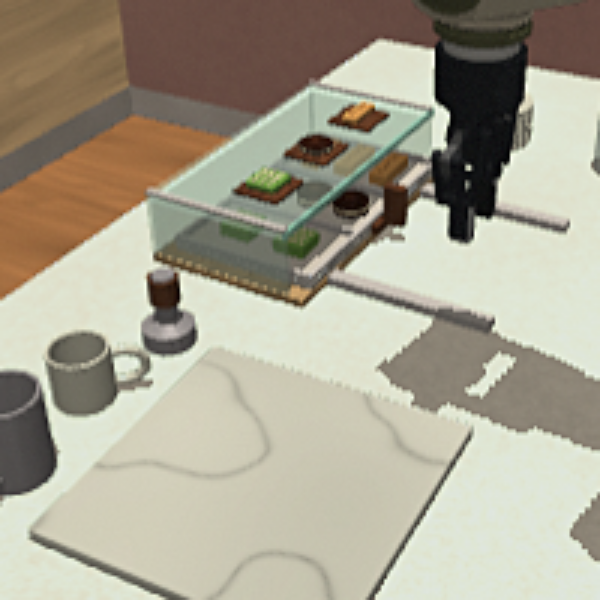

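The top crop shows the tray front flush with the case at row 265. Seen through the glass, the biscuits lie in their marker lanes: pist at x 166, choc at x 276, short at x 385. The side crop shows the board empty and the bystanders in place. Handing in.

```bash
python3 -c "
from rig import order
print(order.close_job())"
```

```text
the job is handed in; nothing more can be done
None
```

I sorted all eight biscuits (3 choc, 3 shortbread, 2 pistachio) into their lanes, slid the tray fully home, left the bystanders in place and handed the job in; no verdict came back.

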